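# Make room in the fastener row and file the bolt bin beside its nuts

### The arm

A 7-joint arm with a two-finger parallel gripper is mounted at the origin on the work surface. World frame = base frame: x ahead of the robot, y to its left, z up, the work surface at z = 0. Lengths are in m, angles in rad, forces in N, time in s.
With the tool pointing down it reaches from about 0.425 to 0.925 m from the base axis. Payload 6.8 kg.
Tool frame: the origin (TCP) lies at the very end of the fingers, on their centre line; the grasp point (between the pads) lies 19 mm behind it (r.grip_depth is the distance from the TCP to the grasp point, in m); z points along the fingers, y is the direction in which the jaws open and shut (so a half turn about z gives the same grasp; the last joint's range is limited). The gripper opens to 85 mm and grips with 20 to 120 N. Pads are 22 mm wide; open, the fingers measure 114 mm over their backs; the gripper's body (76 mm by 85 mm) begins 54 mm behind the grasp point. The pads swing forward as they close: fully open they stand 13 mm farther back than shut.
Start: joints at [1.091, 0.477, 0.022, 1.555, -0.011, 1.109, -0.083], TCP at [0.245, -0.629, 0.231] pointing down, gripper open.
Joint ranges: [-2.96, 2.96], [-0.34, 2.1], [-1.41, 1.46], [0.24, 2.44], [-1.37, 4.51], [0.17, 1.92], [-2.96, 2.96]. Speed limits (rad/s): [2.39, 2.39, 3.14, 3.14, 3.14, 3.14, 3.14].

### API

Orientations are given as a rotation vector (axis times angle).
In Python, from bench import r, grab_frame gives the robot as it stands. The module is installed in compiled form; this text tells all that it offers.
- The arm moves only by the tool play_rows, never from a script. Its argument "increments" is a list of rows, each a list of 7 numbers: the shift along the tool's x, y, z in mm, then the turn, a rotation vector about the tool's x, y, z in rad, then the closure in counts, from 0 (fully open) to 255 (shut). In form: [[tx, ty, tz, rx, ry, rz, claw], ...]. A call has 1 to 5 rows; each row shifts and turns the pose as measured when the row begins, along the tool's axes as they then stand; what a row does not reach is not made up. A row lasts 1/10 s, in which the tool goes at most 50 mm and 8.59 degrees, less where a joint would pass 70% of its speed; a pose out of reach is approached as far as the arm can. A call is refused whole if a number of a shift passes 50 or a number of a turn 0.15, either way. A call with a gripper value outside its range is refused whole. The fingers move at their own pace and stop on an object; "force" is the grip in N (left out, the last holds). Time passes only in rows, so rows that do not move let the fingers close. It gives the time, the measured TCP pose, the force and the opening at its end, in the units of the state.
- r.get_obs(): the state, without advancing time (a new reading comes with each control period).
- grab_frame(name): name is "side" or "top"; returns a dict with "color" (400x640x3 uint8, blue, green, red), "depth" (400x640 float32, m along the optical axis (not along the pixel's ray), 0 where there is no reading), "K" (3x3 intrinsics, pixels), "T" (4x4, takes a point from camera to world coordinates). Camera axes: x right, y up, looking along -z (the intrinsics and any distortion apply to the point x, -y, -z); pixel columns grow to the right and rows downward; lengths in m; the calibration is good to about 2 mm. A picture is of the moment at which its call begins.
- r.hand_in(): hands the job in, once; it reports no verdict.
The state is a dict: "clock": time; "joints": joint angles; "qvel": joint speeds; "tau": joint torques, N m; "tcp_pos": TCP position; "orientation": TCP orientation; "contact_force": force on the tool from outside, world axes, zero at the start; "moment": the same for the moment, N m; "grip_width": finger opening in m.
Only numpy, scipy, OpenCV 4.12 (cv2) and the standard library are available. Lean on these libraries where they do the work, as an engineer would, in place of code of your own. Each camera call takes 0.05 s, during which the arm holds its last target.

### The job

The bin of bolts on the bench belongs in the rack, right beside the bin of hexagon nuts, on its left as the robot sees it. First slide the bins already in the rack apart to open a place there, without lifting or tipping any of them; then carry the bolt bin over level by its handle and lower it (don't drop it) into that place, in line with the others, so that all five bins stand flat on the rack floor. Leave everything else on the bench where it is.

Things in the scene. Friction and masses are not known exactly. Their poses are not given: they have to be found in the camera images.
- rack: Steel row rack, an open tray fixed on the bench: inside 128 mm along x, 336 mm along y; floor and walls 4 mm thick; yellow lips 24 mm high along its long sides, dark end walls 60 mm high at +y and -y. Origin: centre of its underside, on the bench (the bins stand 4 mm above it). x points away from the robot, y along the row to the robot's left.
- rack_left (a point): Point on the rack: middle of the inner face of its left (+y) end wall, at floor level, 168 mm from the rack's centre line.
- nut_bin: Grey steel bin in the rack, open on top, holding large hexagon nuts (six-sided, black round holes). 120 mm along x, 64 along y, 60 high, walls 3 mm; fixed contents up to 24 mm above its underside. About 0.3 kg, loose: slides along the row when a side wall is pushed, from inside or outside, with a few N per bin. Origin: centre of its underside; axes as the rack's (y along the row, to the left).
- washer_bin: Grey steel bin in the rack, open on top, holding flat round washers. 120 mm along x, 64 along y, 60 high, walls 3 mm; fixed contents up to 24 mm above its underside. About 0.3 kg, loose: slides along the row when a side wall is pushed, from inside or outside, with a few N per bin. Origin: centre of its underside; axes as the rack's (y along the row, to the left).
- rod_bin: Grey steel bin in the rack, open on top, holding straight plain rods lying side by side along its length. 120 mm along x, 64 along y, 60 high, walls 3 mm; fixed contents up to 24 mm above its underside. About 0.3 kg, loose: slides along the row when a side wall is pushed, from inside or outside, with a few N per bin. Origin: centre of its underside; axes as the rack's (y along the row, to the left).
- ubolt_bin: Grey steel bin in the rack, open on top, holding U-shaped bolts. 120 mm along x, 64 along y, 60 high, walls 3 mm; fixed contents up to 24 mm above its underside. About 0.3 kg, loose: slides along the row when a side wall is pushed, from inside or outside, with a few N per bin. Origin: centre of its underside; axes as the rack's (y along the row, to the left).
- bolt_bin: Loose bin to put away, on the bench left of the rack: the same 120 (x) x 64 (y) x 60 mm shell, with hexagon-head bolts and a steel handle: a bar across its middle, 14 mm thick along x, 64 long along y, its underside 88 mm and its top 100 mm above the bin's underside, on uprights 14 mm wide, 4 thick at the side walls. About 0.4 kg, balanced. Origin: centre of its underside.
- bolt_bin_handle (a point): Middle of the handle bar of the bolt bin, 94 mm above the bin's underside.
- wrench: Bystander: steel wrench 190 mm long lying on the bench on the robot's side of the rack. Origin at mid-length, on the bench.
- oil_bottle: Bystander: grey bottle, 60 mm across, 150 mm tall, beyond the rack. Origin: centre of its base.
- carton: Bystander: cardboard box 100 x 140 x 80 mm beyond the rack. Origin: centre of its base.
- mug: Bystander: white mug, 80 mm across, 90 mm tall, far left. Origin: centre of its base.
- big_nut: Bystander: one big loose hexagon nut, 72 mm over its corners, 30 mm high, lying on the bench beyond the bolt bin. Origin: centre of its base.
Mind the look-alikes: they are no part of the job. Leave any green look-alike of the ubolt_bin alone. What is shaped like the bolt_bin but blue is not meant.

How it is judged:
On the way:
1. a place at least 65 mm wide is open directly to the left (+y) of the nut bin, before the bolt bin enters the rack (y of rack_left in the frame of nut_bin above 0.097 m and (y of washer_bin in the frame of nut_bin below 0 m or y of washer_bin in the frame of nut_bin above 0.129 m) and (y of rod_bin in the frame of nut_bin below 0 m or y of rod_bin in the frame of nut_bin above 0.129 m) and (y of ubolt_bin in the frame of nut_bin below 0 m or y of ubolt_bin in the frame of nut_bin above 0.129 m) and (y of bolt_bin in the frame of rack above 0.21 m or z of bolt_bin in the frame of rack above 0.066 m)), for 0.2 s.
At the end, for the whole second after the job is handed in: The bolt bin stands in the rack directly to the left (+y) of the nut bin (their centres 58 to 85 mm apart), and all five bins are in the rack, within 10 mm of its centre line across the row, standing on its floor (within 6 mm), upright within 0.08 rad and at rest (y of bolt_bin in the frame of nut_bin between 0.058 and 0.085 m and z of bolt_bin in the frame of rack between -0.002 and 0.01 m and angle between each of bolt_bin, nut_bin, washer_bin, rod_bin, ubolt_bin's own z axis and vertical below 0.08 rad and linear speed of each of bolt_bin, nut_bin, washer_bin, rod_bin, ubolt_bin below 0.02 m/s and x of bolt_bin in the frame of rack between -0.01 and 0.01 m and y of bolt_bin in the frame of rack between -0.14 and 0.14 m and z of nut_bin in the frame of rack between -0.002 and 0.01 m and x of nut_bin in the frame of rack between -0.01 and 0.01 m and y of nut_bin in the frame of rack between -0.14 and 0.14 m and z of washer_bin in the frame of rack between -0.002 and 0.01 m and x of washer_bin in the frame of rack between -0.01 and 0.01 m and y of washer_bin in the frame of rack between -0.14 and 0.14 m and z of rod_bin in the frame of rack between -0.002 and 0.01 m and x of rod_bin in the frame of rack between -0.01 and 0.01 m and y of rod_bin in the frame of rack between -0.14 and 0.14 m and z of ubolt_bin in the frame of rack between -0.002 and 0.01 m and x of ubolt_bin in the frame of rack between -0.01 and 0.01 m and y of ubolt_bin in the frame of rack between -0.14 and 0.14 m); the robot touches nothing.
It fails at once if a bin of the row is lifted more than 25 mm off the rack floor or tipped more than 20 degrees (z of any of nut_bin, washer_bin, rod_bin, ubolt_bin in the frame of rack above 0.029 m or angle between any of nut_bin, washer_bin, rod_bin, ubolt_bin's own z axis and vertical above 0.35 rad).
It fails at once if the bolt bin is tipped more than 30 degrees (angle between bolt_bin's own z axis and vertical above 0.52 rad).
It fails at once if the bolt bin is dropped into the rack (faster than 0.6 m/s within 100 mm of its floor) (linear speed of bolt_bin above 0.6 m/s and z of bolt_bin in the frame of rack below 0.1 m and y of bolt_bin in the frame of rack between -0.17 and 0.17 m).
It fails at once if a bystander (wrench, bottle, carton, mug, big loose nut) is moved more than 40 mm (distance of any of wrench, oil_bottle, carton, mug, big_nut from where it was at the start of the episode above 0.04 m).
It also fails if it takes over 64 s, if anything falls off the work surface, if the arm or the gripper's body presses on something with over 40 N, if the wrist force passes 120 N, or if a joint passes its speed limit or range.

## Working session

There is one attempt and no reset: what is moved stays moved. The work goes in short steps, Python scripts to look and compute and a tool call to move; the robot and the scene stay as the last step left them, time stands still between calls to the robot, and variables do not carry over. Pictures are saved under pics/ and viewed, and the job is handed in when it is done.

Besides the shell and the picture viewer there is one more tool, called after "Call:" in YAML: its name, and indented under it one key for each argument. play_rows: Moves the arm, as the interface text tells. Its arguments: {"type":"object","properties":{"increments":{"type":"array","items":{"type":"array","items":{"type":"number"}}},"force":{"type":"number"}},"required":["increments"]}

```bash
mkdir -p pics; cat > h.py <<'E'
import numpy as np, cv2
from bench import r, grab_frame
def px2w(f,u,v,z=None):
    K=f["K"];T=f["T"]
    d=np.array([(u-K[0,2])/K[0,0],-(v-K[1,2])/K[1,1],-1.0])
    if z is None:
        dep=f["depth"][int(round(v)),int(round(u))]
        p=d*dep
        return T[:3,:3]@p+T[:3,3]
    dw=T[:3,:3]@d; o=T[:3,3]
    return o+dw*(z-o[2])/dw[2]
def load(n):
    import pickle; return pickle.load(open(n,'rb'))
def snap(name,tag):
    import pickle
    f=grab_frame(name); pickle.dump(dict(f),open(f'{tag}.pkl','wb')); cv2.imwrite(f'pics/{tag}.png',f["color"]); return f
E
python3 - <<'E'
from h import *
for n in("top","side"):
    f=snap(n,n+"0"); print(f["K"],f["T"].round(3))
print(r.get_obs())
E
```

```text
[[432.61066949   0.         316.45879613]
 [  0.         432.61066949 202.9706743 ]
 [  0.           0.           1.        ]] [[-0.026  0.995 -0.101  0.429]
 [-0.999 -0.028 -0.021  0.05 ]
 [-0.024  0.1    0.995  1.187]
 [ 0.     0.     0.     1.   ]]
[[372.58764013   0.         317.67207601]
 [  0.         372.58764013 197.90551549]
 [  0.           0.           1.        ]] [[ 0.723  0.406 -0.56   0.085]
 [-0.691  0.408 -0.597 -0.425]
 [-0.014  0.818  0.575  0.554]
 [ 0.     0.     0.     1.   ]]
{'clock': 0.1, 'joints': array([ 1.09089105,  0.47770506,  0.02235683,  1.55633376, -0.01149625,
        1.10929275, -0.08311488]), 'qvel': array([ 0.00211302, -0.00217798, -0.00102066, -0.00317007,  0.00017737,
        0.00164254,  0.00102477]), 'tau': array([ 4.11268906e-03, -5.97756708e+01,  1.61312811e+00, -2.81953347e+01,
        1.26808818e-02,  5.07221834e-03, -5.36865571e-05]), 'tcp_pos': array([ 0.24501812, -0.62840056,  0.23043946]), 'orientation': array([-3.08593618e+00, -5.80376227e-01,  6.60603012e-04]), 'contact_force': array([ 0.16452218, -0.03174592, -1.30184742]), 'moment': array([ 0.0092993 , -0.01049975,  0.02900727]), 'grip_width': 0.0854663294329811}
```

View pics/top0.png

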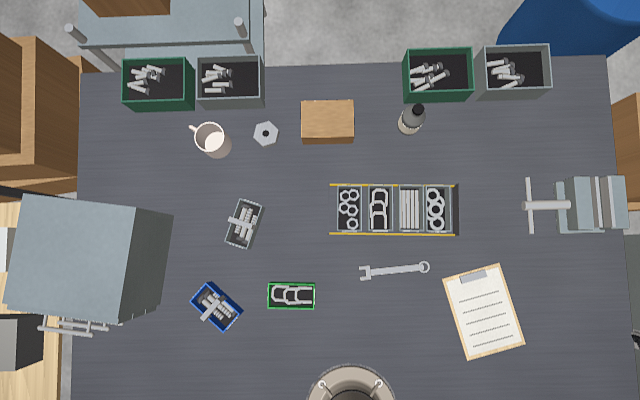

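View pics/side0.png

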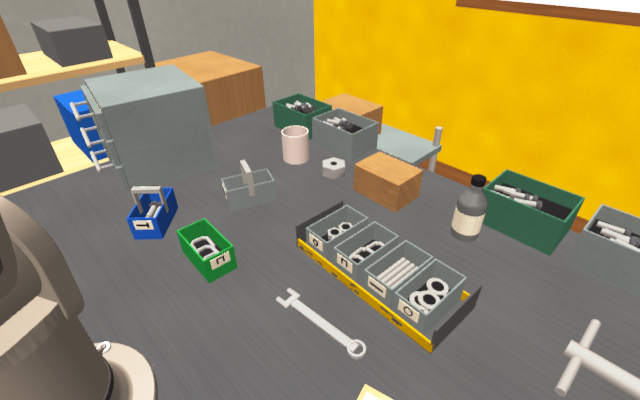

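```bash
python3 - <<'E'
from h import *
f=load('top0.pkl');c=f["color"]
cv2.imwrite('pics/t_rack.png',cv2.resize(c[170:250,315:475],None,fx=5,fy=5,interpolation=cv2.INTER_CUBIC))
cv2.imwrite('pics/t_bolt.png',cv2.resize(c[185:265,200:300],None,fx=7,fy=7,interpolation=cv2.INTER_CUBIC))
E
```

```text
(no output)
```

View pics/t_rack.png

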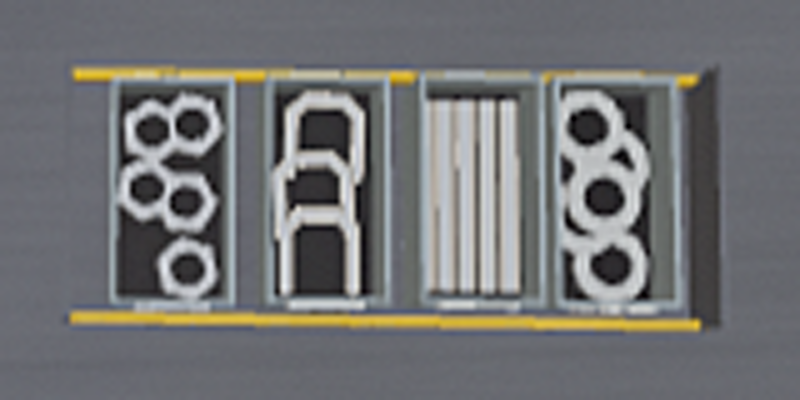

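View pics/t_bolt.png

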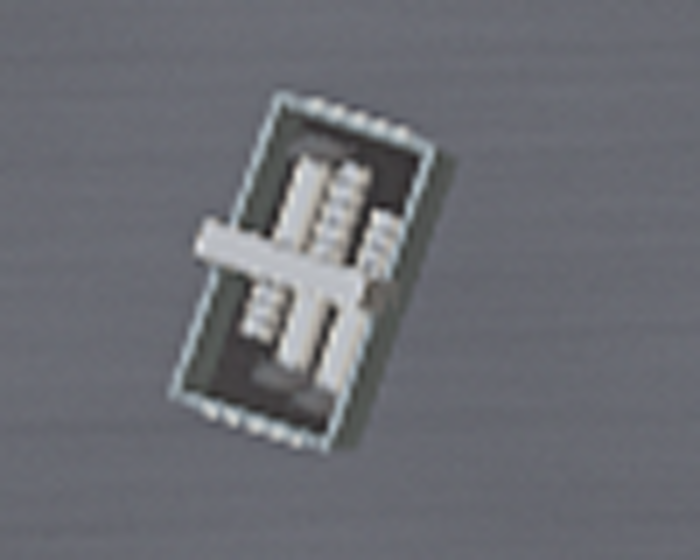

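```bash
python3 - <<'E'
from h import *
f=load('top0.pkl')
def q(name,pts,ox,oy,s,z):
    for (u,v) in pts: print(name,(px2w(f,ox+(u+.5)/s-.5,oy+(v+.5)/s-.5,z)*1000).round(1))
q('lipTop far',[(73,73),(695,80)],315,170,5,.024)
q('lip near',[(71,318),(699,326)],315,170,5,.024)
q('endR top',[(718,68),(718,327)],315,170,5,.060)
for n,a in dict(nut=[(110,80),(236,80),(234,304),(111,302)],ub=[(267,80),(390,80),(389,304),(265,302)],rod=[(420,80),(545,80),(546,304),(419,304)],wash=[(555,82),(683,82),(682,305),(556,303)]).items():
    q(n,a,315,170,5,.064)
q('bolt',[(281,93),(436,150),(326,450),(174,395)],200,185,7,.06)
q('handle',[(205,220),(196,255),(365,270),(358,305)],200,185,7,.1)
d=f["depth"]
for (u,v) in [(240,240/7+185)]: pass
for u in range(322,345,2): print(u,[ (px2w(f,u,v)*1000).round(0).tolist() for v in(195,215)])
E
```

```text
lipTop far [597.6  38.9  24. ]
lipTop far [ 583.8 -295.7   24. ]
lip near [465.   43.8  24. ]
lip near [ 451.8 -290.1   24. ]
endR top [ 585.  -297.3   60. ]
endR top [ 450.3 -289.3   60. ]
nut [587.5  20.   64. ]
nut [585.6 -45.8  64. ]
nut [468.7 -40.4  64. ]
nut [471.5  23.1  64. ]
ub [585.1 -61.9  64. ]
ub [ 583.2 -125.9   64. ]
ub [ 466.6 -120.3   64. ]
ub [469.3 -56.5  64. ]
rod [ 582.7 -141.5   64. ]
rod [ 580.8 -206.3   64. ]
rod [ 464.4 -200.9   64. ]
rod [ 466.2 -135.7   64. ]
wash [ 579.6 -211.4   64. ]
wash [ 577.7 -277.5   64. ]
wash [ 462.  -270.4   64. ]
wash [ 464.8 -206.    64. ]
bolt [563.1 275.7  60. ]
bolt [539.9 217.5  60. ]
bolt [429.1 260.   60. ]
bolt [450.9 316.7  60. ]
handle [512.9 295.6 100. ]
handle [500.3 299.  100. ]
handle [493.2 237.8 100. ]
handle [480.7 240.5 100. ]
322 [[572.0, 59.0, -2.0], [517.0, 61.0, -5.0]]
324 [[571.0, 54.0, 4.0], [516.0, 55.0, -2.0]]
326 [[571.0, 48.0, -1.0], [516.0, 50.0, 2.0]]
328 [[564.0, 43.0, 58.0], [511.0, 45.0, 61.0]]
330 [[571.0, 37.0, 1.0], [515.0, 39.0, 10.0]]
332 [[570.0, 32.0, 3.0], [515.0, 34.0, 4.0]]
334 [[570.0, 26.0, 4.0], [515.0, 28.0, 3.0]]
336 [[570.0, 21.0, 0.0], [515.0, 23.0, 5.0]]
338 [[562.0, 17.0, 68.0], [513.0, 18.0, 21.0]]
340 [[566.0, 11.0, 34.0], [514.0, 12.0, 15.0]]
342 [[566.0, 5.0, 31.0], [513.0, 7.0, 17.0]]
344 [[567.0, -0.0, 27.0], [513.0, 1.0, 16.0]]
```

Candidates for the bolt bin, by top-image pixel:
- Grey bin with handle at (243,223): this one fits, being left of the rack and grey, with hexagon-head bolts and a handle.
- Blue bin with handle at (217,305): not meant.
- Back crates of bolts at (230,80), (160,82), (438,75) and (513,70): not in the task.

The crops back this choice. In the rack, left to right:
- nuts (347,208)
- U-bolts (379,208)
- rods (409,208)
- washers (438,208)

The green U-bolt look-alike is at (291,296). The free space left of the nut bin is about 20 mm, so I need to push the whole row right from inside the nut bin.

```bash
cat > plan.py <<'E'
import sys
from h import *
from scipy.spatial.transform import Rotation as Ro
# usage: plan.py x y z(mm) yaw_deg_of_tool_y claw [maxstep]
x,y,z,yaw,claw=map(float,sys.argv[1:6]); ms=float(sys.argv[6]) if len(sys.argv)>6 else 45
o=r.get_obs(); p=o["tcp_pos"]*1000; R=Ro.from_rotvec(o["orientation"])
t=np.array([x,y,z]); a=np.radians(yaw)
ty=np.array([np.cos(a),np.sin(a),0]); tz=np.array([0,0,-1.]); tx=np.cross(ty,tz)
Rd=Ro.from_matrix(np.c_[tx,ty,tz])
err=(R.inv()*Rd).as_rotvec()
print('t',round(o["clock"],2),'p',p.round(1),'toolY',np.degrees(np.arctan2(*R.as_matrix()[[1,0],1])).round(2),'F',o["contact_force"].round(1),'w',round(o["grip_width"]*1000,1),'err',err.round(3))
n=max(1,int(np.ceil(max(np.linalg.norm(t-p)/ms,np.linalg.norm(err)/.13))))
rows=[]
for i in range(min(n,5)):
    d=(t-p)/(n-i); e=(R.inv()*Rd).as_rotvec()/(n-i)
    rows.append([round(v,1)+0 for v in R.inv().apply(d)]+[round(v,3)+0 for v in e]+[int(claw)])
    p=p+d; R=R*Ro.from_rotvec(e)
print('n',n); print(rows)
E
python3 plan.py 530 -12 200 -2.2 110
```

```text
t 0.1 p [ 245.  -628.4  230.4] toolY -68.7 F [ 0.2 -0.  -1.3] w 85.5 err [-1.000e-03 -1.000e-03 -1.161e+00]
n 16
[[np.float64(30.6), np.float64(-29.4), np.float64(1.9), np.float64(0.0), np.float64(0.0), np.float64(-0.073), 110], [np.float64(32.6), np.float64(-27.1), np.float64(1.9), np.float64(0.0), np.float64(0.0), np.float64(-0.073), 110], [np.float64(34.5), np.float64(-24.7), np.float64(1.9), np.float64(0.0), np.float64(0.0), np.float64(-0.073), 110], [np.float64(36.2), np.float64(-22.1), np.float64(1.9), np.float64(0.0), np.float64(0.0), np.float64(-0.073), 110], [np.float64(37.7), np.float64(-19.4), np.float64(1.9), np.float64(0.0), np.float64(0.0), np.float64(-0.073), 110]]
```

Call:
play_rows:
  increments:
    - [31,-29,2,0,0,-0.073,110]
    - [33,-27,2,0,0,-0.073,110]
    - [35,-25,2,0,0,-0.073,110]
    - [36,-22,2,0,0,-0.073,110]
    - [38,-19,2,0,0,-0.073,110]
  force: 40

```text
clock: 0.6
tcp_pos: [0.3317, -0.4345, 0.217]
orientation: [-2.928, -1.132, 0.008]
contact_force: [0.7, 0.0, -0.8]
grip_width: 0.0488
```

```bash
sed -i 's/round(v,1)+0/float(round(v,1))/;s/round(v,3)+0/float(round(v,3))/' plan.py; python3 plan.py 530 -12 200 -2.2 110
```

```text
t 0.6 p [ 331.7 -434.5  217. ] toolY -47.72 F [ 0.7  0.  -0.8] w 48.8 err [-0.006  0.002 -0.794]
n 11
[[39.2, -16.3, 1.5, -0.001, 0.0, -0.072, 110], [40.3, -13.4, 1.5, -0.001, 0.0, -0.072, 110], [41.1, -10.5, 1.5, -0.001, 0.0, -0.072, 110], [41.8, -7.5, 1.5, -0.001, 0.0, -0.072, 110], [42.2, -4.4, 1.5, -0.001, 0.0, -0.072, 110]]
```

Call:
play_rows:
  increments:
    - [39,-16,1.5,-0.001,0,-0.072,110]
    - [40,-13,1.5,-0.001,0,-0.072,110]
    - [41,-10.5,1.5,-0.001,0,-0.072,110]
    - [42,-7.5,1.5,-0.001,0,-0.072,110]
    - [42,-4.5,1.5,-0.001,0,-0.072,110]

```text
clock: 1.1
tcp_pos: [0.4219, -0.2339, 0.2077]
orientation: [-2.668, -1.659, 0.006]
contact_force: [0.6, 0.4, 0.8]
grip_width: 0.0485
```

```bash
python3 plan.py 530 -10 180 -2.2 110
```

```text
t 1.1 p [ 421.9 -233.9  207.7] toolY -26.24 F [0.6 0.4 0.8] w 48.5 err [-0.003  0.003 -0.42 ]
n 6
[[41.4, -0.3, 4.5, -0.0, 0.0, -0.07, 110], [41.4, 2.6, 4.5, -0.0, 0.0, -0.07, 110], [41.1, 5.5, 4.5, -0.0, 0.0, -0.07, 110], [40.6, 8.3, 4.6, -0.0, 0.0, -0.07, 110], [39.9, 11.1, 4.6, -0.0, 0.0, -0.07, 110]]
```

Call:
play_rows:
  increments:
    - [41.5,0,4.5,0,0,-0.07,110]
    - [41.5,2.5,4.5,0,0,-0.07,110]
    - [41,5.5,4.5,0,0,-0.07,110]
    - [40.5,8.5,4.5,0,0,-0.07,110]
    - [40,11,4.5,0,0,-0.07,110]

```text
clock: 1.6
tcp_pos: [0.5127, -0.0389, 0.1837]
orientation: [-2.323, -2.115, 0.007]
contact_force: [0.6, -0.3, -0.0]
grip_width: 0.0489
```

```bash
python3 plan.py 529 -10 100 -2.2 110
```

```text
t 1.6 p [512.7 -38.9 183.7] toolY -5.38 F [ 0.6 -0.3 -0. ] w 48.9 err [-0.003  0.003 -0.055]
n 3
[[10.2, 4.6, 27.9, -0.001, 0.001, -0.018, 110], [10.1, 4.8, 27.9, -0.001, 0.001, -0.018, 110], [10.0, 4.9, 27.9, -0.001, 0.001, -0.018, 110]]
```

Call:
play_rows:
  increments:
    - [10,5,27,-0.001,0.001,-0.018,110]
    - [10,5,27,-0.001,0.001,-0.018,110]
    - [10,5,27,-0.001,0.001,-0.018,110]

```text
clock: 1.9
tcp_pos: [0.5346, -0.0019, 0.1033]
orientation: [2.249, 2.188, 0.013]
contact_force: [0.1, -0.2, 1.2]
grip_width: 0.0486
```

```bash
python3 - <<'E'
from h import *
f=snap('side','s1'); cv2.imwrite('pics/s1c.png',cv2.resize(f['color'][150:360,250:510],None,fx=3,fy=2.8))
E
python3 plan.py 529 -12 44 -2.2 110
```

```text
t 1.95 p [ 5.325e+02 -2.000e-01  9.920e+01] toolY -1.4 F [-0.6  1.8 -2.6] w 48.5 err [ 0.003 -0.005  0.014]
n 2
[[-6.1, -1.7, 27.6, 0.001, -0.002, 0.007, 110], [-6.0, -1.6, 27.6, 0.001, -0.002, 0.007, 110]]
```

View pics/s1c.png

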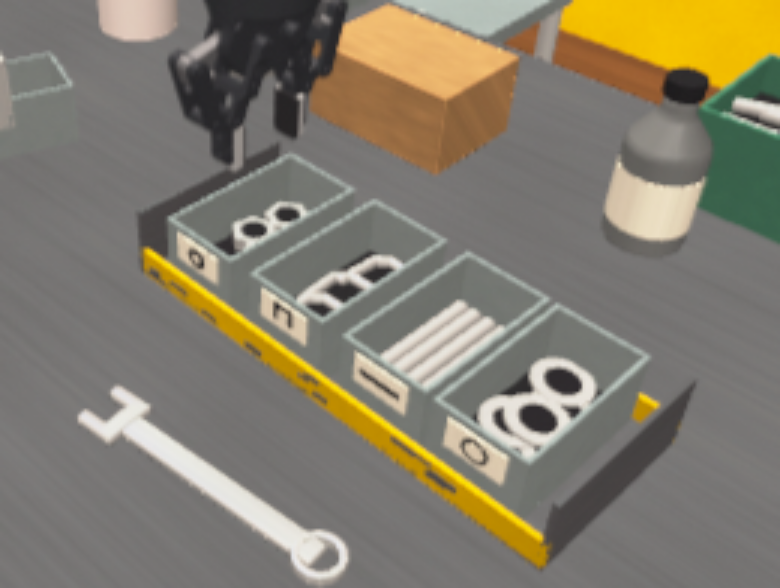

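Call:
play_rows:
  increments:
    - [-6,-1.5,18,0.001,-0.002,0.007,110]
    - [-6,-1.5,18,0.001,-0.002,0.007,110]
    - [0,0,10,0,0,0,110]
    - [0,0,0,0,0,0,110]

```text
clock: 2.35
tcp_pos: [0.5276, -0.0118, 0.0506]
orientation: [-2.261, -2.177, 0.004]
contact_force: [-0.6, -0.9, 0.2]
grip_width: 0.0488
```

```bash
python3 plan.py 528 -20 45 -2.2 110 8
```

```text
t 2.35 p [527.6 -11.8  50.6] toolY -2.16 F [-0.6 -0.9  0.2] w 48.8 err [-0.004 -0.001  0.001]
n 2
[[-4.1, 0.4, 2.8, -0.002, -0.0, 0.0, 110], [-4.1, 0.4, 2.8, -0.002, -0.0, 0.0, 110]]
```

Call:
play_rows:
  increments:
    - [-5,0,5,-0.002,0,0,110]
    - [-5,0,4,0,0,0,110]
    - [-5,0,2,0,0,0,110]
    - [-5,0,0,0,0,0,110]
    - [-5,0,0,0,0,0,110]

```text
clock: 2.85
tcp_pos: [0.5284, -0.0378, 0.0414]
orientation: [2.262, 2.179, 0.004]
contact_force: [-0.8, 2.0, -2.4]
grip_width: 0.0487
```

Call:
play_rows:
  increments:
    - [-6,0,0,0,0,0,110]
    - [-6,0,0,0,0,0,110]
    - [-6,0,0,0,0,0,110]

```text
clock: 3.15
tcp_pos: [0.5279, -0.0561, 0.0417]
orientation: [2.261, 2.181, 0.007]
contact_force: [0.1, 3.1, -1.8]
grip_width: 0.0485
```

```bash
python3 plan.py 525.5 -80 41 -2.2 110 7
python3 - <<'E'
from h import *
f=snap('side','s2'); cv2.imwrite('pics/s2c.png',cv2.resize(f['color'][150:360,250:510],None,fx=3,fy=2.8))
E
```

```text
t 3.15 p [527.9 -56.1  41.7] toolY -2.08 F [ 0.1  3.1 -1.8] w 48.5 err [ 0.003 -0.003  0.002]
n 4
[[-6.0, -0.4, 0.2, 0.001, -0.001, 0.001, 110], [-6.0, -0.4, 0.2, 0.001, -0.001, 0.001, 110], [-6.0, -0.4, 0.2, 0.001, -0.001, 0.001, 110], [-6.0, -0.4, 0.2, 0.001, -0.001, 0.001, 110]]
```

View pics/s2c.png

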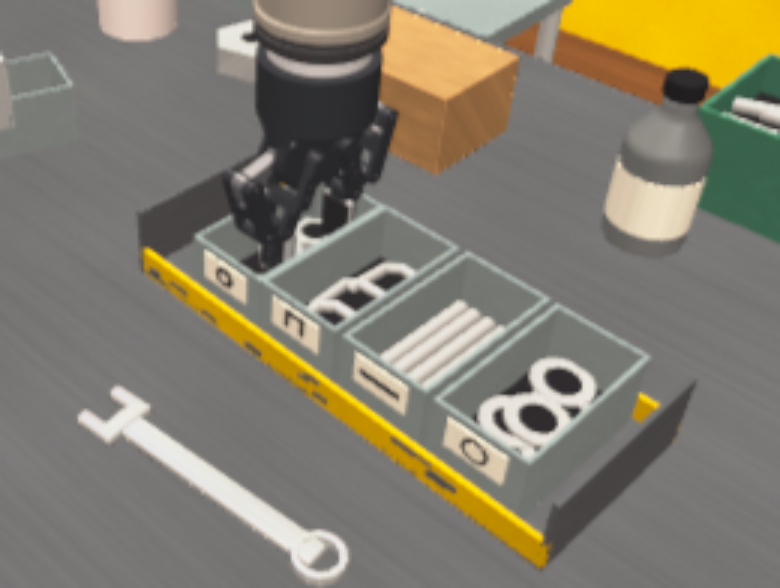

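The nut bin now touches the U-bolt bin, and both are sliding flat at about 3 N. I'll keep pushing.

Call:
play_rows:
  increments:
    - [-6,-0.4,0,0,0,0,110]
    - [-6,-0.4,0,0,0,0,110]
    - [-6,-0.4,0,0,0,0,110]
    - [-6,-0.4,0,0,0,0,110]

```text
clock: 3.6
tcp_pos: [0.5262, -0.0764, 0.0418]
orientation: [-2.255, -2.183, -0.016]
contact_force: [0.7, 8.3, -1.6]
grip_width: 0.0486
```

Call:
play_rows:
  increments:
    - [-5,0,0,0,0,0,110]
    - [-5,0,0,0,0,0,110]

```text
clock: 3.8
tcp_pos: [0.5259, -0.0825, 0.0419]
orientation: [-2.249, -2.184, -0.022]
contact_force: [-0.5, 8.4, -0.5]
grip_width: 0.0487
```

```bash
python3 plan.py 525.5 -88 41 -2.2 110 7
python3 - <<'E'
from h import *
f=snap('side','s3'); cv2.imwrite('pics/s3c.png',cv2.resize(f['color'][150:360,250:510],None,fx=3,fy=2.8))
E
```

```text
t 3.8 p [525.9 -82.5  41.9] toolY -1.67 F [-0.5  8.4 -0.5] w 48.7 err [ 0.005 -0.015  0.009]
n 1
[[-5.5, -0.3, 0.8, 0.005, -0.015, 0.009, 110]]
```

View pics/s3c.png

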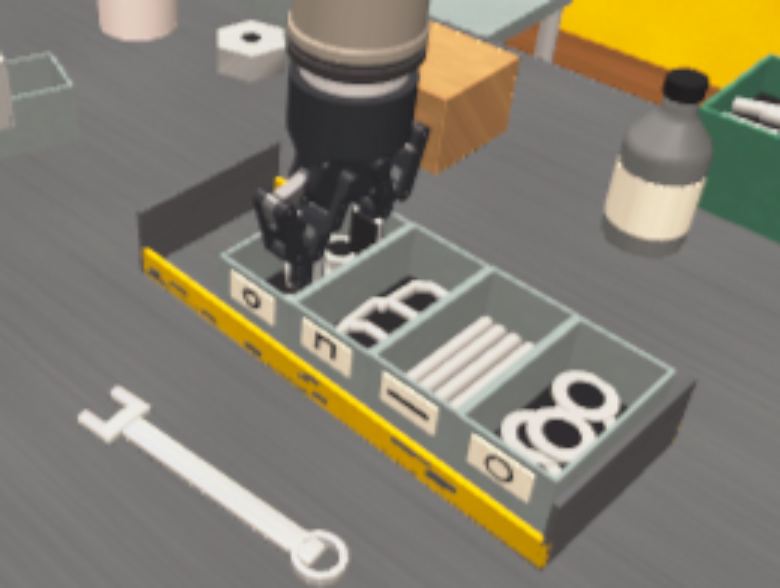

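Call:
play_rows:
  increments:
    - [-6,0,0,0,-0.01,0.005,110]
    - [-6,0,0,0,-0.01,0.005,110]

```text
clock: 4.05
tcp_pos: [0.527, -0.0881, 0.0419]
orientation: [2.257, 2.18, 0.012]
contact_force: [2.9, 22.3, -4.8]
grip_width: 0.0487
```

Call:
play_rows:
  increments:
    - [-6,0,0,0,-0.01,0,110]

```text
clock: 4.15
tcp_pos: [0.5272, -0.088, 0.0419]
orientation: [2.253, 2.181, 0.009]
contact_force: [-1.1, 19.4, -0.1]
grip_width: 0.0482
```

```bash
python3 plan.py 525.5 -88 41 -2.2 110 7
python3 - <<'E'
from h import *
f=snap('top','t4'); cv2.imwrite('pics/t4c.png',cv2.resize(f['color'][160:260,315:475],None,fx=5,fy=5))
E
```

```text
t 4.15 p [527.2 -88.   41.9] toolY -1.85 F [-1.1 19.4 -0.1] w 48.2 err [ 0.009 -0.     0.006]
n 1
[[-0.0, -1.7, 0.9, 0.009, -0.0, 0.006, 110]]
```

View pics/t4c.png

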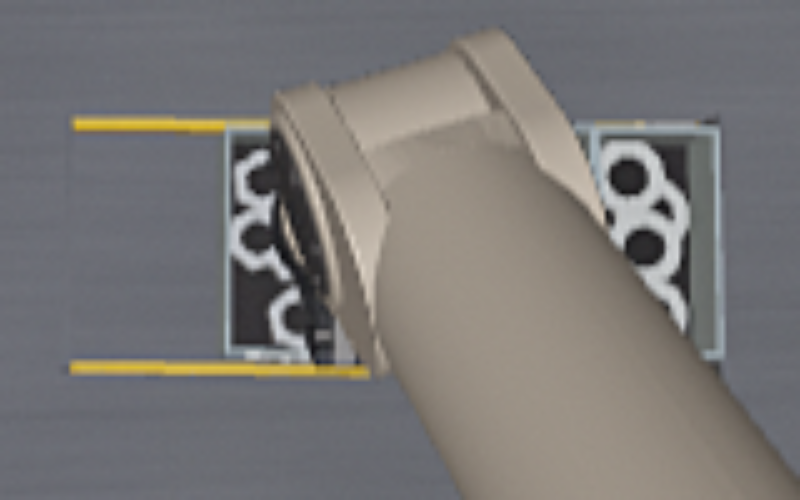

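The force jumped to about 20 N, so the row is up against the right end wall. I'll back off and go up.

Call:
play_rows:
  increments:
    - [12,0,0,0,0,0,110]
    - [6,0,0,0,0,0,110]
    - [0,0,-20,0,0,0,110]
    - [0,0,-40,0,0,0,110]
    - [0,0,-45,0,0,0,110]

```text
clock: 4.7
tcp_pos: [0.5222, -0.0713, 0.1441]
orientation: [-2.254, -2.186, 0.009]
contact_force: [0.8, 0.3, -0.2]
grip_width: 0.0483
```

```bash
python3 plan.py 496.5 268 200 -19.5 0
```

```text
t 4.7 p [522.2 -71.3 144.1] toolY -1.78 F [ 0.8  0.3 -0.2] w 48.3 err [-0.005  0.004  0.309]
n 8
[[42.3, -4.6, -7.1, -0.001, 0.0, 0.039, 0], [42.1, -6.2, -7.1, -0.001, 0.0, 0.039, 0], [41.8, -7.8, -7.1, -0.001, 0.0, 0.039, 0], [41.5, -9.4, -7.0, -0.001, 0.0, 0.039, 0], [41.1, -11.0, -7.0, -0.001, 0.0, 0.039, 0]]
```

Call:
play_rows:
  increments:
    - [42,-4.5,-7,-0.001,0,0.039,60]
    - [42,-6,-7,-0.001,0,0.039,60]
    - [42,-8,-7,-0.001,0,0.039,60]
    - [41.5,-9.5,-7,-0.001,0,0.039,60]
    - [41,-11,-7,-0.001,0,0.039,60]

```text
clock: 5.2
tcp_pos: [0.5141, 0.1319, 0.1858]
orientation: [2.473, 1.905, 0.002]
contact_force: [0.7, 0.4, 1.2]
grip_width: 0.0651
```

```bash
python3 plan.py 496.5 268 180 -19.5 60
python3 - <<'E'
from h import *
f=snap('top','t5'); cv2.imwrite('pics/t5c.png',cv2.resize(f['color'][160:260,200:475],None,fx=2.9,fy=2.9))
cv2.imwrite('pics/t5r.png',cv2.resize(f['color'][170:250,315:475],None,fx=5,fy=5,interpolation=cv2.INTER_CUBIC))
E
```

```text
t 5.2 p [514.1 131.9 185.8] toolY -14.77 F [0.7 0.4 1.2] w 65.1 err [0.017 0.01  0.082]
n 4
[[31.8, -13.0, 0.9, 0.004, 0.003, 0.021, 60], [31.5, -13.6, 1.0, 0.004, 0.003, 0.021, 60], [31.2, -14.3, 1.2, 0.004, 0.003, 0.021, 60], [30.9, -14.9, 1.3, 0.004, 0.003, 0.021, 60]]
```

View pics/t5c.png

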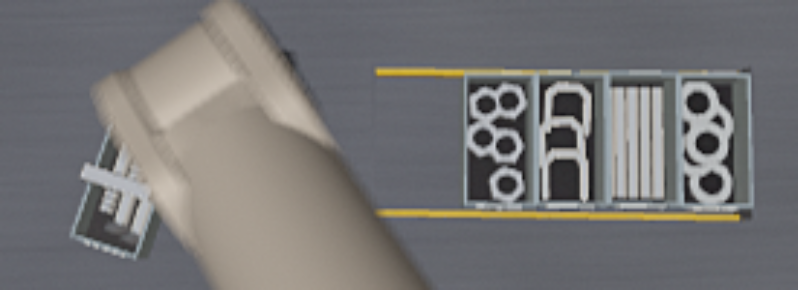

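View pics/t5r.png

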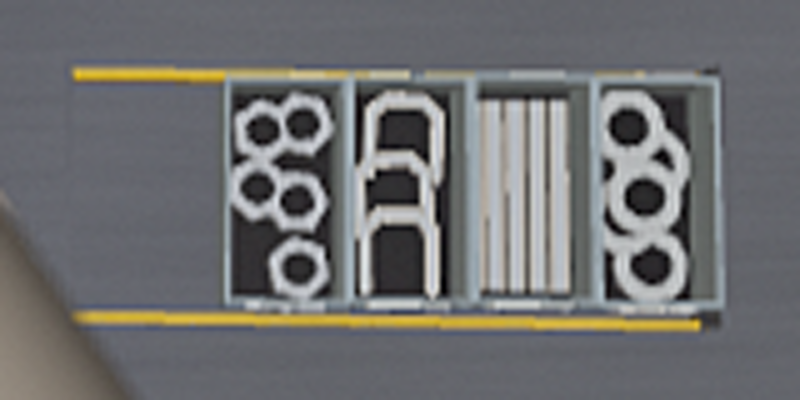

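```bash
python3 - <<'E'
from h import *
f=load('t5.pkl')
for n,(u,v),z in [('nut far L',(225,80),.064),('nut near L',(226,303),.064),('wash far R',(720,80),.064),('wash near R',(722,303),.064),('lip',(73,73),.024),('lip',(72,318),.024),]:
    print(n,(px2w(f,315+(u+.5)/5-.5,170+(v+.5)/5-.5,z)*1000).round(1))
E
```

```text
nut far L [585.7 -40.   64. ]
nut near L [469.4 -36.3  64. ]
wash far R [ 578.1 -296.7   64. ]
wash near R [ 462.5 -290.9   64. ]
lip [597.6  38.9  24. ]
lip [465.   43.3  24. ]
```

Call:
play_rows:
  increments:
    - [32,-13,1,0.004,0.003,0.021,60]
    - [31.5,-13.5,1,0.004,0.003,0.021,60]
    - [31,-14,1,0.004,0.003,0.021,60]
    - [28,-14,1,0.004,0.003,0.021,60]
    - [0,0,0,0,0,0,60]

```text
clock: 5.75
tcp_pos: [0.4972, 0.2769, 0.1841]
orientation: [2.562, 1.814, 0.016]
contact_force: [-0.6, 0.0, -0.2]
grip_width: 0.0655
```

```bash
python3 plan.py 496.5 268 130 -19.5 60 30
python3 - <<'E'
from h import *
f=snap('side','s6'); cv2.imwrite('pics/s6c.png',cv2.resize(f['color'][80:260,150:390],None,fx=3.3,fy=3.3))
E
```

```text
t 5.75 p [497.2 276.9 184.1] toolY -19.4 F [-0.6  0.  -0.2] w 65.5 err [ 0.008 -0.007  0.002]
n 2
[[-4.5, 0.9, 27.0, 0.004, -0.003, 0.001, 60], [-4.4, 1.1, 27.1, 0.004, -0.003, 0.001, 60]]
```

View pics/s6c.png

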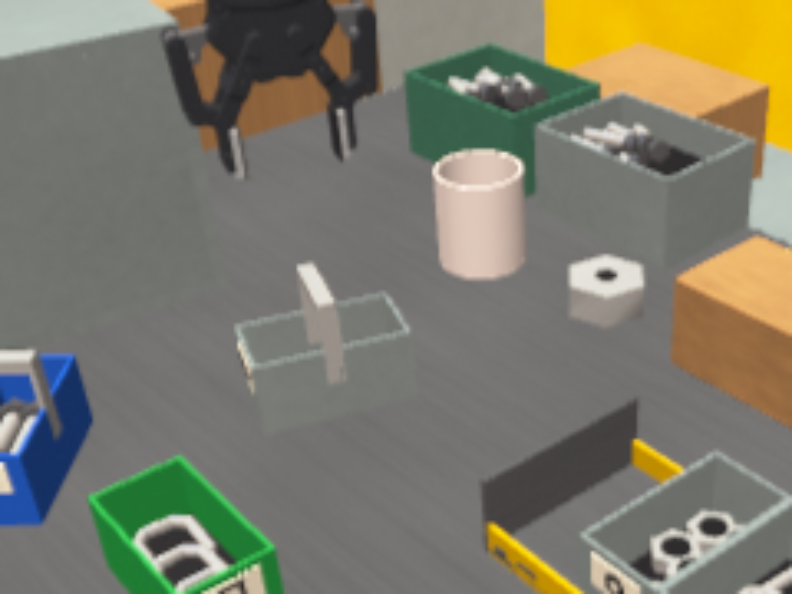

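Call:
play_rows:
  increments:
    - [-4.5,1,27,0.004,-0.003,0.001,60]
    - [-4.5,1,27,0.004,-0.003,0.001,60]
    - [0,0,0,0,0,0,60]

```text
clock: 6.1
tcp_pos: [0.5002, 0.2598, 0.1294]
orientation: [2.565, 1.802, -0.0]
contact_force: [-1.0, -1.2, -1.0]
grip_width: 0.0656
```

```bash
python3 plan.py 496.5 268 77 -19.5 60 20
python3 - <<'E'
from h import *
f=snap('side','s7'); cv2.imwrite('pics/s7c.png',cv2.resize(f['color'][80:260,150:390],None,fx=3.3,fy=3.3))
E
```

```text
t 6.1 p [500.2 259.8 129.4] toolY -19.82 F [-1.  -1.2 -1. ] w 65.6 err [ 0.005  0.004 -0.006]
n 3
[[2.2, -2.2, 17.4, 0.002, 0.001, -0.002, 60], [2.2, -2.2, 17.4, 0.002, 0.001, -0.002, 60], [2.2, -2.1, 17.4, 0.002, 0.001, -0.002, 60]]
```

View pics/s7c.png

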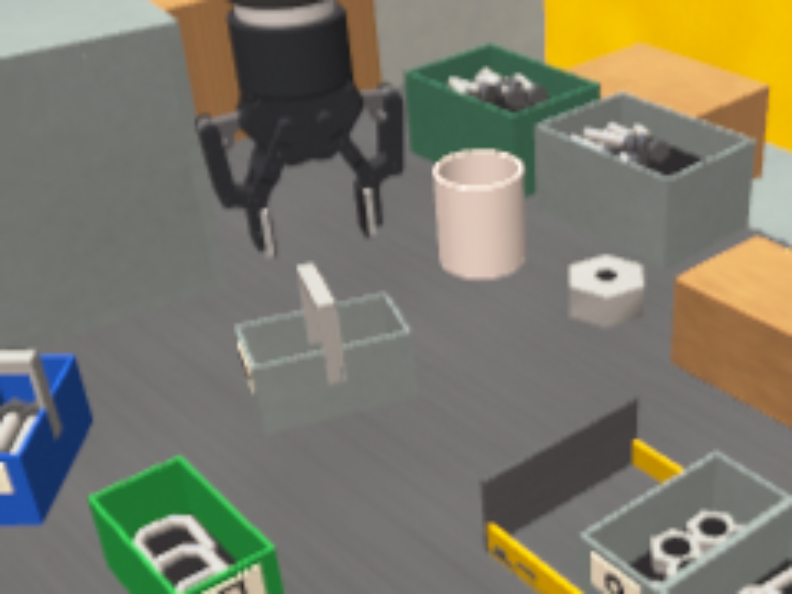

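Call:
play_rows:
  increments:
    - [3,-2,17,0.002,0.001,-0.002,60]
    - [2,-1,17,0.002,0.001,-0.002,60]
    - [2,0,14,0,0,0,60]
    - [0,0,0,0,0,0,60]

```text
clock: 6.55
tcp_pos: [0.5047, 0.2677, 0.0844]
orientation: [2.566, 1.804, 0.013]
contact_force: [-0.2, 0.3, 0.5]
grip_width: 0.0654
```

```bash
python3 plan.py 496.5 268 77 -19.5 60 20
python3 - <<'E'
from h import *
f=snap('side','s8'); cv2.imwrite('pics/s8c.png',cv2.resize(f['color'][110:230,190:310],None,fx=5,fy=5))
E
```

```text
t 6.55 p [504.7 267.7  84.4] toolY -19.78 F [-0.2  0.3  0.5] w 65.4 err [ 0.008 -0.004 -0.005]
n 1
[[-2.5, -7.9, 7.3, 0.008, -0.004, -0.005, 60]]
```

View pics/s8c.png

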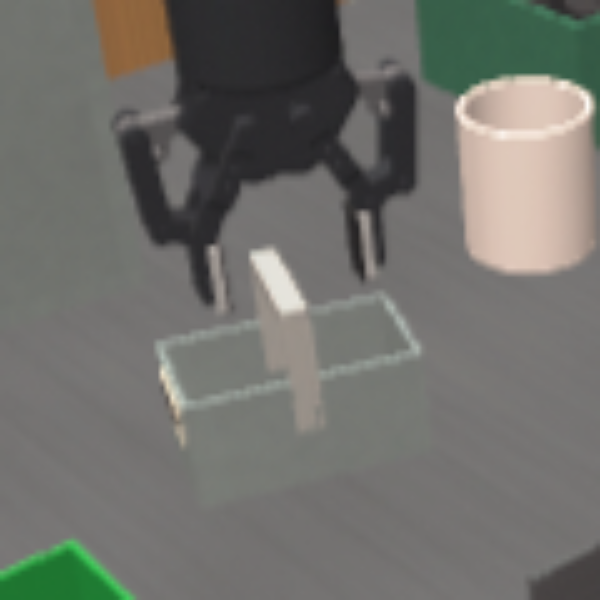

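Call:
play_rows:
  increments:
    - [-2,-6,5,0.004,-0.004,0.004,60]
    - [0,-1,2,0,0,0,60]
    - [0,0,0,0,0,0,60]

```text
clock: 6.9
tcp_pos: [0.4982, 0.2692, 0.0794]
orientation: [2.571, 1.799, 0.009]
contact_force: [-0.1, 0.4, 0.2]
grip_width: 0.0655
```

```bash
python3 plan.py 496.5 268 76 -19.5 60 20
```

```text
t 6.9 p [498.2 269.2  79.4] toolY -20.03 F [-0.1  0.4  0.2] w 65.5 err [ 0.006 -0.003 -0.009]
n 1
[[-1.7, -1.2, 3.4, 0.006, -0.003, -0.009, 60]]
```

Call:
play_rows:
  increments:
    - [-1,-1,3,0.006,-0.003,-0.004,60]
    - [0,0,0,0,0,0,140]
    - [0,0,0,0,0,0,200]
    - [0,0,0,0,0,0,255]
    - [0,0,0,0,0,0,255]
  force: 60

```text
clock: 7.4
tcp_pos: [0.4976, 0.2689, 0.0773]
orientation: [2.569, 1.806, 0.002]
contact_force: [-0.3, 0.6, -2.2]
grip_width: 0.0131
```

Call:
play_rows:
  increments:
    - [0,0,0,0,0,0,255]
    - [0,0,0,0,0,0,255]
    - [0,0,0,0,0,0,255]
    - [0,0,-5,0,0,0,255]
    - [0,0,-10,0,0,0,255]

```text
clock: 7.9
tcp_pos: [0.4958, 0.2675, 0.0908]
orientation: [2.57, 1.807, -0.006]
contact_force: [0.1, 0.3, -3.6]
grip_width: 0.0128
```

```bash
python3 plan.py 496.5 268 200 -19.5 255 30
python3 - <<'E'
from h import *
f=snap('side','s9'); cv2.imwrite('pics/s9c.png',cv2.resize(f['color'][110:230,190:310],None,fx=5,fy=5))
E
```

```text
t 7.9 p [495.8 267.5  90.8] toolY -19.78 F [ 0.1  0.3 -3.6] w 12.8 err [-0.002  0.003 -0.005]
n 4
[[0.1, 0.1, -27.3, -0.0, 0.001, -0.001, 255], [0.1, 0.1, -27.3, -0.0, 0.001, -0.001, 255], [0.1, 0.1, -27.3, -0.0, 0.001, -0.001, 255], [0.2, 0.1, -27.3, -0.0, 0.001, -0.001, 255]]
```

View pics/s9c.png

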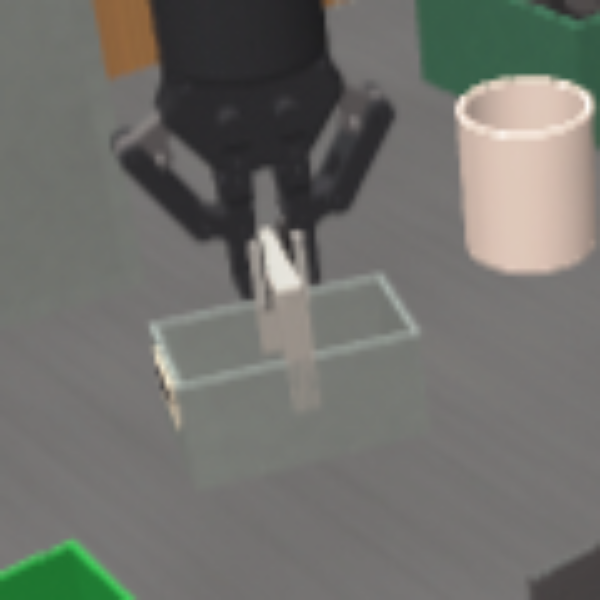

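Call:
play_rows:
  increments:
    - [0,0,-20,0,0,0,255]
    - [0,0,-27,0,0,0,255]
    - [0,0,-27,0,0,0,255]
    - [0,0,-20,0,0,0,255]
    - [0,0,0,0,0,0,255]

```text
clock: 8.45
tcp_pos: [0.4955, 0.2676, 0.1909]
orientation: [2.569, 1.807, -0.005]
contact_force: [0.3, 0.6, -4.1]
grip_width: 0.0127
```

```bash
python3 plan.py 529.5 2 195 -2.3 255 28
```

```text
t 8.45 p [495.5 267.6 190.9] toolY -19.75 F [ 0.3  0.6 -4.1] w 12.7 err [-0.002  0.003 -0.305]
n 10
[[-23.8, 12.2, -0.4, -0.0, 0.0, -0.03, 255], [-24.2, 11.4, -0.4, -0.0, 0.0, -0.03, 255], [-24.5, 10.7, -0.4, -0.0, 0.0, -0.03, 255], [-24.9, 9.9, -0.4, -0.0, 0.0, -0.03, 255], [-25.1, 9.2, -0.4, -0.0, 0.0, -0.03, 255]]
```

Call:
play_rows:
  increments:
    - [-20,10,0,0,0,-0.03,255]
    - [-24,11.5,-1,0,0,-0.03,255]
    - [-24.5,10.5,-1,0,0,-0.03,255]
    - [-25,10,-1,0,0,-0.03,255]
    - [-25,9,-1,0,0,-0.03,255]

```text
clock: 8.95
tcp_pos: [0.5086, 0.14, 0.1912]
orientation: [-2.409, -2.011, 0.007]
contact_force: [0.5, -0.0, -5.6]
grip_width: 0.0127
```

```bash
python3 plan.py 529.5 2 190 -2.3 255 28
```

```text
t 8.95 p [508.6 140.  191.2] toolY -10.28 F [ 0.5 -0.  -5.6] w 12.7 err [-0.006  0.001 -0.139]
n 5
[[-26.4, 9.0, 0.2, -0.001, 0.0, -0.028, 255], [-26.6, 8.3, 0.2, -0.001, 0.0, -0.028, 255], [-26.9, 7.6, 0.2, -0.001, 0.0, -0.028, 255], [-27.1, 6.8, 0.2, -0.001, 0.0, -0.028, 255], [-27.2, 6.0, 0.2, -0.001, 0.0, -0.028, 255]]
```

Call:
play_rows:
  increments:
    - [-26,9,0,-0.001,0,-0.028,255]
    - [-26,8,0,-0.001,0,-0.028,255]
    - [-24,7.5,0,-0.001,0,-0.028,255]
    - [-20,6,0,-0.001,0,-0.02,255]
    - [-10,3,0,0,0,-0.01,255]

```text
clock: 9.45
tcp_pos: [0.5241, 0.0213, 0.1851]
orientation: [-2.288, -2.147, 0.016]
contact_force: [-0.9, 0.2, -4.8]
grip_width: 0.0129
```

```bash
python3 plan.py 529.5 2 180 -2.3 255 12
```

```text
t 9.45 p [524.1  21.3 185.1] toolY -3.64 F [-0.9  0.2 -4.8] w 12.9 err [-0.01   0.004 -0.023]
n 2
[[-9.4, 3.3, 2.5, -0.005, 0.002, -0.012, 255], [-9.5, 3.2, 2.5, -0.005, 0.002, -0.012, 255]]
```

Call:
play_rows:
  increments:
    - [-9,3,2,-0.005,0.002,-0.01,255]
    - [-7,2,2,-0.005,0.002,-0.01,255]
    - [0,0,0,0,0,0,255]
    - [0,0,0,0,0,0,255]

```text
clock: 9.85
tcp_pos: [0.5264, 0.0025, 0.1777]
orientation: [-2.268, -2.17, 0.005]
contact_force: [0.2, -0.3, -4.5]
grip_width: 0.0127
```

```bash
python3 plan.py 529.5 2 150 -2.3 255 15
python3 - <<'E'
from h import *
f=snap('side','s10'); cv2.imwrite('pics/s10c.png',cv2.resize(f['color'][120:320,260:500],None,fx=3.3,fy=3))
E
```

```text
t 9.85 p [526.4   2.5 177.7] toolY -2.53 F [ 0.2 -0.3 -4.5] w 12.7 err [-0.004  0.001 -0.004]
n 2
[[-0.2, 1.6, 13.9, -0.002, 0.0, -0.002, 255], [-0.2, 1.6, 13.9, -0.002, 0.0, -0.002, 255]]
```

View pics/s10c.png

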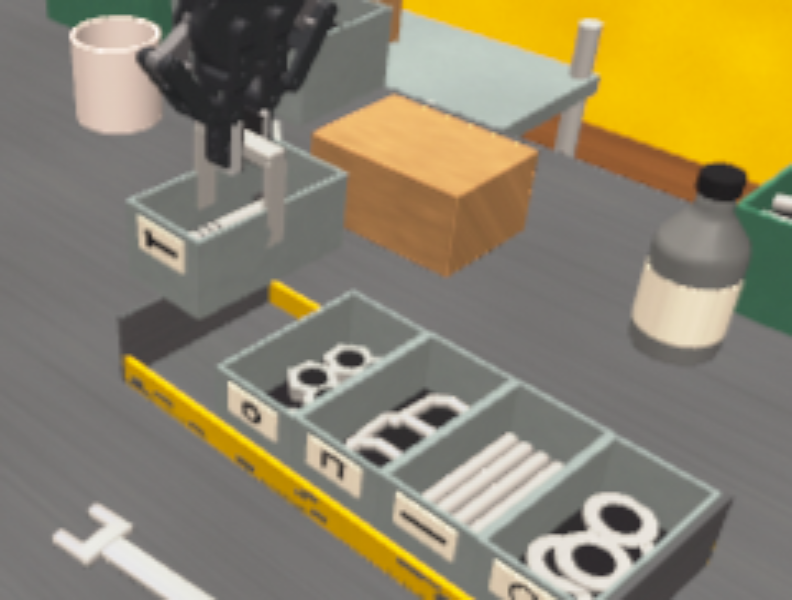

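```bash
cat > ov.py <<'E'
from h import *
import sys
def ov(pk,out,bin_c,bin_z,yaw=-.0395,crop=(120,320,260,500)):
    f=load(pk);K=f["K"];Ti=np.linalg.inv(f["T"]);s=3
    im=cv2.resize(f["color"],None,fx=s,fy=s,interpolation=cv2.INTER_CUBIC)
    R=np.array([[np.cos(yaw),-np.sin(yaw)],[np.sin(yaw),np.cos(yaw)]])
    def P(p):
        c=Ti[:3,:3]@p+Ti[:3,3]; return np.array([(K[0,0]*c[0]/-c[2]+K[0,2]+.5)*s,(K[1,1]*-c[1]/-c[2]+K[1,2]+.5)*s])
    def rect(c,hx,hy,z,col):
        q=[P(np.r_[np.array(c)+R@np.array([a*hx,b*hy]),z]) for a,b in((1,1),(1,-1),(-1,-1),(-1,1))]
        cv2.polylines(im,[np.int32(np.round(q))],True,col,1)
    rc=np.array([524.8,-126.])/1000
    rect(rc,.064,.168,.024,(0,0,255)); rect(rc,.068,.168,.024,(0,0,255))
    ax=R@np.array([0,1.])
    rect(rc+ax*(-.168+.064*3.5),.06,.032,.064,(255,0,255))
    rect(np.array(bin_c)/1000,.06,.032,bin_z+.06,(0,255,0))
    rect(np.array(bin_c)/1000,.06,.032,bin_z,(0,255,0))
    a,b,c,d=[v*s for v in crop]; cv2.imwrite(out,im[a:b,c:d])
if __name__=="__main__":
    ov('s10.pkl','pics/ov10.png',(526.4,2.5),.1777-.077,-.044)
E
python3 ov.py
```

```text
(no output)
```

View pics/ov10.png

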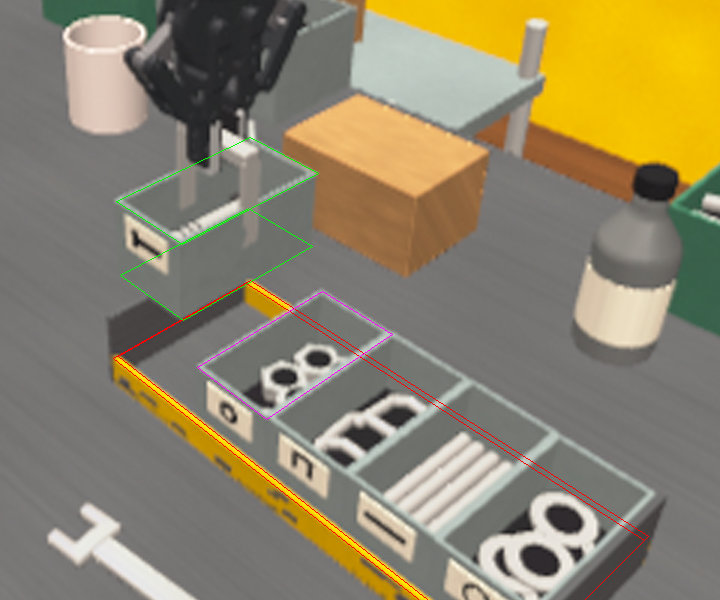

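The overlay of my rack, nut bin and held bin models fits the side image to about 1 mm. The target is (529.8, 1.9) at yaw -2.3°.

Call:
play_rows:
  increments:
    - [0,2,12,-0.002,0,-0.002,255]
    - [0,1.5,12,-0.002,0,-0.002,255]
    - [0,0,12,0,0,0,255]
    - [0,0,10,0,0,0,255]
    - [0,0,0,0,0,0,255]

```text
clock: 10.4
tcp_pos: [0.5296, 0.0049, 0.1271]
orientation: [-2.261, -2.181, 0.0]
contact_force: [-0.2, 0.4, -4.8]
grip_width: 0.0125
```

```bash
python3 plan.py 529.8 2 115 -2.3 255 10
```

```text
t 10.4 p [529.6   4.9 127.1] toolY -2.06 F [-0.2  0.4 -4.8] w 12.5 err [-0.    -0.     0.004]
n 2
[[-1.5, 0.2, 6.0, -0.0, -0.0, 0.002, 255], [-1.5, 0.2, 6.0, -0.0, -0.0, 0.002, 255]]
```

Call:
play_rows:
  increments:
    - [-2,0.2,6,0,0,0.003,255]
    - [-1,0,6,0,0,0,255]
    - [0,0,5,0,0,0,255]
    - [0,0,0,0,0,0,255]

```text
clock: 10.8
tcp_pos: [0.5299, 0.0017, 0.1086]
orientation: [-2.264, -2.177, -0.0]
contact_force: [-0.5, 0.3, -4.6]
grip_width: 0.0129
```

```bash
python3 plan.py 529.8 2 84 -2.3 255 6
python3 - <<'E'
from h import *
from ov import ov
f=snap('side','s11'); p=r.get_obs()["tcp_pos"]*1000; ov('s11.pkl','pics/ov11.png',p[:2],p[2]/1000-.077)
E
```

```text
t 10.8 p [529.9   1.7 108.6] toolY -2.25 F [-0.5  0.3 -4.6] w 12.9 err [-0.    -0.     0.001]
n 5
[[0.1, -0.0, 4.9, -0.0, -0.0, 0.0, 255], [0.1, -0.0, 4.9, -0.0, -0.0, 0.0, 255], [0.1, -0.0, 4.9, -0.0, -0.0, 0.0, 255], [0.1, -0.0, 4.9, -0.0, -0.0, 0.0, 255], [0.1, -0.0, 4.9, -0.0, -0.0, 0.0, 255]]
```

View pics/ov11.png

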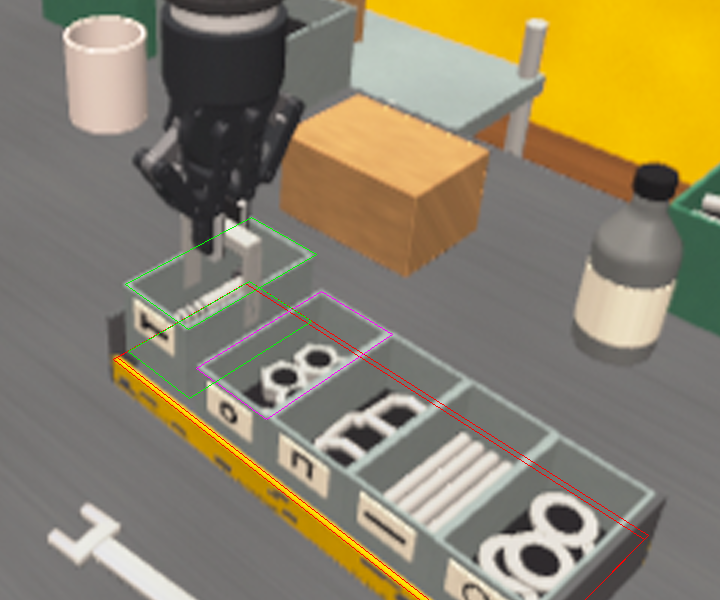

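Everything is still lined up, so I'll go on lowering slowly.

Call:
play_rows:
  increments:
    - [0,0,5,0,0,0,255]
    - [0,0,5,0,0,0,255]
    - [0,0,5,0,0,0,255]
    - [0,0,0,0,0,0,255]

```text
clock: 11.25
tcp_pos: [0.5309, 0.0018, 0.0934]
orientation: [2.264, 2.176, 0.003]
contact_force: [-0.9, 0.2, -4.7]
grip_width: 0.0128
```

```bash
python3 plan.py 529.8 2 82 -2.3 255 6
```

```text
t 11.25 p [530.9   1.8  93.4] toolY -2.27 F [-0.9  0.2 -4.7] w 12.8 err [ 0.002 -0.     0.001]
n 2
[[0.1, -0.6, 5.7, 0.001, -0.0, 0.0, 255], [0.1, -0.6, 5.7, 0.001, -0.0, 0.0, 255]]
```

Now below the lips with no contact force.

Call:
play_rows:
  increments:
    - [0,-1,4,0.001,0,0,255]
    - [0,0,4,0,0,0,255]
    - [0,0,2,0,0,0,255]
    - [0,0,0,0,0,0,255]

```text
clock: 11.65
tcp_pos: [0.5298, 0.0019, 0.0825]
orientation: [2.265, 2.177, 0.002]
contact_force: [-0.6, -0.0, -4.2]
grip_width: 0.0129
```

Call:
play_rows:
  increments:
    - [0,0,2,0,0,0,255]
    - [0,0,2,0,0,0,255]

```text
clock: 11.85
tcp_pos: [0.5303, 0.002, 0.0811]
orientation: [2.264, 2.176, 0.0]
contact_force: [-13.6, -2.0, 33.6]
grip_width: 0.0131
```

Call:
play_rows:
  increments:
    - [0,0,-0.5,0,0,0,255]
    - [0,0,0,0,0,0,255]

```text
clock: 12.05
tcp_pos: [0.5309, 0.0021, 0.0828]
orientation: [2.263, 2.175, 0.002]
contact_force: [0.1, -0.5, -3.7]
grip_width: 0.0127
```

```bash
python3 plan.py 529.8 2 82 -2.3 255 6
python3 - <<'E'
from h import *
from ov import ov
f=snap('side','s12'); p=r.get_obs()["tcp_pos"]*1000; ov('s12.pkl','pics/ov12.png',p[:2],.004)
E
```

```text
t 12.05 p [530.9   2.1  82.8] toolY -2.27 F [ 0.1 -0.5 -3.7] w 12.7 err [0.003 0.001 0.001]
n 1
[[-0.2, -1.1, 0.8, 0.003, 0.001, 0.001, 255]]
```

View pics/ov12.png

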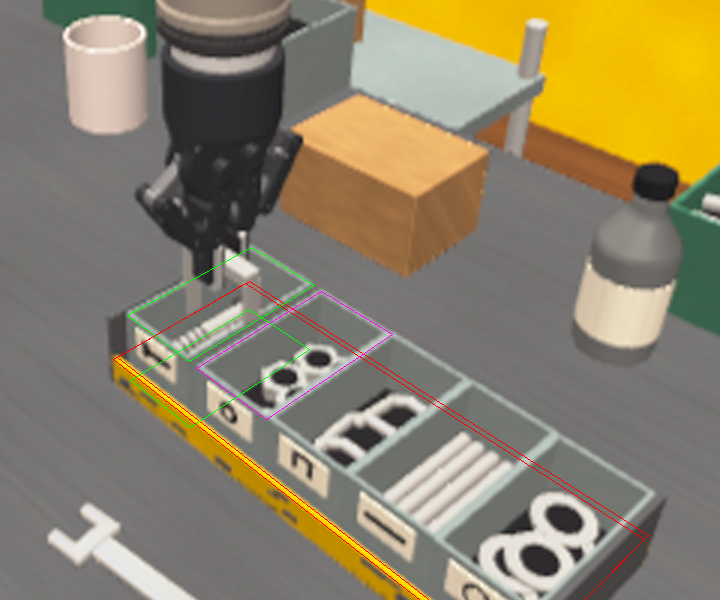

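Call:
play_rows:
  increments:
    - [0,-0.7,1.2,0,0,0,255]
    - [0,0,0.8,0,0,0,255]
    - [0,0,0,0,0,0,245]
    - [0,0,0,0,0,0,200]
    - [0,0,0,0,0,0,150]

```text
clock: 12.6
tcp_pos: [0.5313, 0.0022, 0.0815]
orientation: [2.262, 2.173, 0.004]
contact_force: [-0.1, 0.2, -0.3]
grip_width: 0.0319
```

Call:
play_rows:
  increments:
    - [0,0,0,0,0,0,110]
    - [0,0,0,0,0,0,80]
    - [0,0,-5,0,0,0,80]
    - [0,0,-25,0,0,0,80]
    - [0,0,-45,0,0,0,80]

```text
clock: 13.1
tcp_pos: [0.5275, 0.002, 0.1536]
orientation: [-2.262, -2.175, 0.007]
contact_force: [0.7, -0.5, 0.1]
grip_width: 0.0586
```

Call:
play_rows:
  increments:
    - [0,0,-45,0,0,0,80]
    - [35,-10,-30,0,0,0,80]
    - [40,-10,-10,0,0,0,80]
    - [40,-10,0,0,0,0,80]
    - [40,-10,0,0,0,0,80]

```text
clock: 13.6
tcp_pos: [0.4989, 0.1572, 0.2507]
orientation: [2.276, 2.156, 0.008]
contact_force: [0.7, 0.5, 0.4]
grip_width: 0.0584
```

Call:
play_rows:
  increments:
    - [40,-10,0,0,0,0,80]
    - [40,-10,0,0,0,0,80]
    - [40,-5,0,0,0,0,80]
    - [0,0,0,0,0,0,80]

```text
clock: 14.0
tcp_pos: [0.4765, 0.2897, 0.2538]
orientation: [2.268, 2.166, 0.018]
contact_force: [0.7, 0.7, -0.2]
grip_width: 0.0585
```

```bash
python3 - <<'E'
from h import *
from ov import ov
f=snap('side','s13'); ov('s13.pkl','pics/ov13.png',(529.9,2),.004)
f=snap('top','t13'); cv2.imwrite('pics/t13r.png',cv2.resize(f['color'][170:250,315:475],None,fx=5,fy=5,interpolation=cv2.INTER_CUBIC))
print(r.get_obs()['tcp_pos'],r.get_obs()['contact_force'])
E
```

```text
[0.4781946  0.28420957 0.25306334] [ 0.23010819 -0.60894874 -0.58521711]
```

View pics/ov13.png

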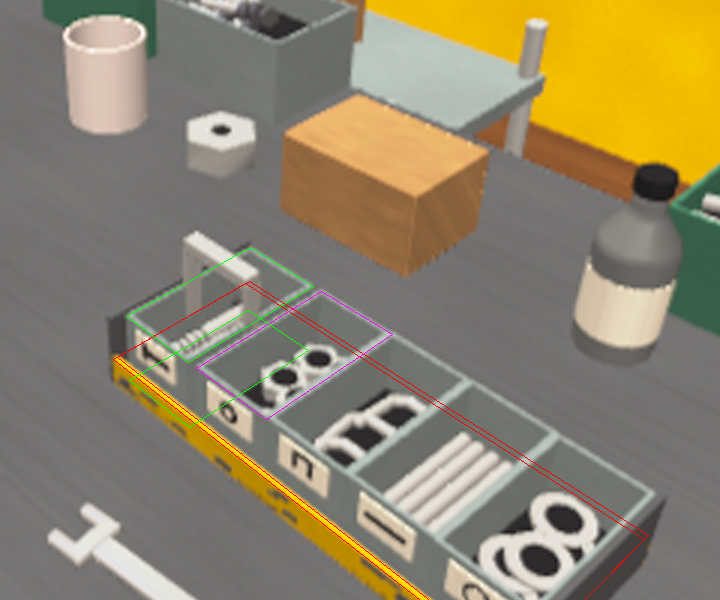

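View pics/t13r.png

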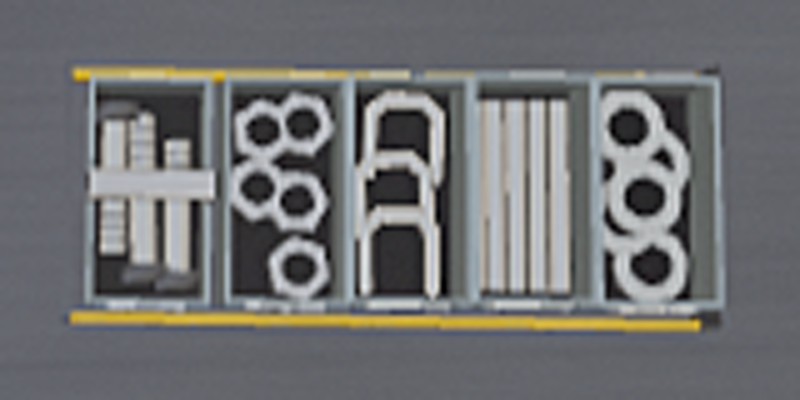

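View pics/t13.png

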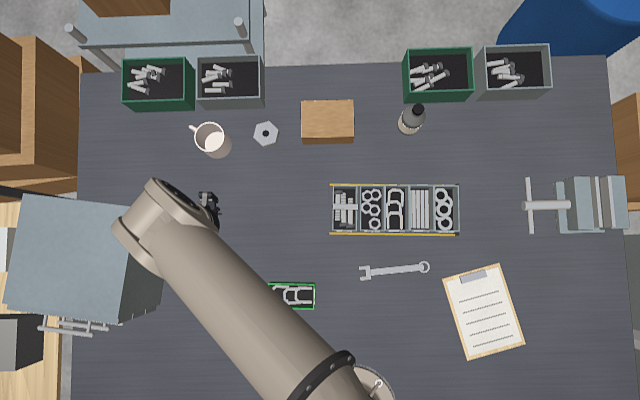

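The bolt bin stands flat and in line, about 71 mm from the nut bin centre to centre. The bystanders haven't moved and the arm is clear.

```bash
python3 -c "
from bench import r
r.hand_in(); print(r.get_obs()['clock'])"
```

```text
the job is handed in; nothing more can be done
the job is handed in; nothing more can be done
```

The bolt bin now stands in the rack directly left of the nut bin. I handed the job in at about 14 s on the robot's clock; it gave no verdict.

- **Opening the place:** I pushed the four rack bins right from inside the nut bin, at about 8 N, until they met the right end wall at about 20 N. That opened roughly 80 mm left of the nut bin.
- **Placing the bin:** I lifted the grey bolt bin level by its handle, turned it to line up with the rack, lowered it until it touched the floor, then opened the fingers and moved clear.
- **Contact on the way down:** The first touch read a brief 34 N upward (and 14 N sideways). I eased off, set it down again gently and released.
- **Last checks:** In the final top and side pictures all five bins stand upright and in line on the floor. The bolt and nut bin centres are about 71 mm apart, against 58 to 85 allowed. The side picture fits my rack and bin outlines to about 1 mm. The wrench, bottle, carton, mug and big nut look unmoved, and the contact force is about zero. No check failed or disagreed.

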